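Line clearance at the valve inspection bench

ROBOT

A 6-joint arm with a two-finger parallel gripper is mounted at the origin on the work surface. World frame = base frame: x ahead of the robot, y to its left, z up, the work surface at z = 0. Lengths are in mm, angles in rad, forces in N, time in s.
With the tool pointing down it reaches from about 350 to 775 mm from the base axis. Payload 7.3 kg.
Tool frame: the origin (TCP) lies midway between the tips of the shut fingers; the grasp point (between the pads) lies 19 mm behind it; z points along the fingers, y is the line along which they close (so a half turn about z gives the same grasp; the last joint's range is limited). The gripper opens to 92 mm and grips with 3 to 60 N. Pads are 19 mm wide; open, the fingers measure 130 mm over their backs; the gripper's body (75 mm by 190 mm) begins 47 mm behind the grasp point.
Start: joints at [1.073, 0.342, 1.524, -0, 1.275, -0.146], TCP at [180.895, 492.871, 226.741] pointing down, gripper open.
Joint ranges: [-2.53, 2.53], [-0.77, 2.02], [0.04, 2.7], [-1, 4.14], [0.28, 2.66], [-3.11, 3.11]. Speed limits (rad/s): [2.57, 2.57, 3.14, 3.14, 3.14, 3.14].

INTERFACE

Orientations are given as [roll, pitch, yaw] about the fixed x, y, z axes, in that order (R = Rz(yaw) Ry(pitch) Rx(roll)).
In Python, from plant import bot gives the robot as it stands.
- The arm moves only by the tool servo_tool, never from a script. Its argument "deltas" is a list of rows, each a list of 2 entries, a list of its own where there are three numbers: the shift along the tool's x, y, z in m, then the turn, a rotation vector about the tool's x, y, z in degrees. A call has 1 to 20 rows; each row shifts and turns the commanded pose from where the row before left it, along the tool's axes as they then stand; what a row does not reach is not made up. A row lasts 1/8 s, in which the tool goes at most 62.5 mm and 10.7 degrees, less where a joint would pass 70% of its speed; a pose out of reach is approached as far as the arm can. A call with a gripper value outside its range is refused whole. "fingers" is the opening, from 0 (shut) to 1 (fully open), set as the call begins (left out, the last holds). The fingers move at their own pace and stop on an object; the grip force is fixed at half the most. Time passes only in rows, so rows that do not move let the fingers close. It gives the time, the measured TCP pose, the force, the opening and the grip force at its end, in the units of the state.
- bot.get_obs(): the state, without advancing time (a new reading comes with each control period).
- bot.capture(name): name is "scene" or "top" or "wrist"; returns the picture (384x512x3 uint8, red, green, blue); there is no depth.
- bot.camera_model(name): a dict with "mtx" (3x3 intrinsics, pixels), "xyz" and "rotation" of the camera in the world. Camera axes: x right, y down, z forward; pixel columns grow to the right and rows downward; lengths in mm; the calibration is good to about 2 mm. A picture is of the moment at which its call begins: read the wrist's pose just before it. camera_model takes no time and is no camera call; for the wrist camera it gives the pose at the moment of the call.
- bot.close_job(): hands the job in; it is judged then, once.
The state is a dict: "time": time; "joint_positions": joint angles; "dq": joint speeds; "tau": joint torques, N m; "tool_pos": TCP position; "tcp_rot": TCP orientation; "contact_force": force on the tool from outside, world axes, zero at the start; "moment": the same for the moment, N m; "grip_width": finger opening in mm; "finger_force": force on a finger pad.
Only numpy, scipy, OpenCV 4.12 (cv2) and the standard library are available. Lean on these libraries where they do the work, as an engineer would, in place of code of your own. Each camera call takes 0.05 s, during which the arm holds its last target. There are 200 camera calls.

TASK

Clear the inspection mat for the next batch. First swing the magnifier lamp back until its head is off the mat altogether, then lift the lid of the grey tool case right back so that it rests on its stop. From the mat, stand every finished valve upright on the floor of the deep blue bin (none on top of another), put every loose motor in the shallow blue tray and every hand tool in the case, then shut the case lid, leaving the lamp swung clear and the tape roll, mouse and bottle where they are.

Things in the scene. Friction and masses are not known exactly. Their poses are not given: they have to be found in the camera images.
- mat: grey inspection mat, 270 mm (its x) by 360 mm (its y), 2 mm thick, fixed to the green bench. Origin at the centre of its underside. Its far edge is at x = +135 mm. The things to sort start on it, long axes roughly along its x. Number of things varies: those absent read None
- lamp_head (a point): centre of the round magnifier head, a flat ring 124 mm across and 30 mm thick whose plane is level, its centre 250 mm above the bench, 345 mm from the pivot; at first it hangs over the mat. Two thin rods join it to the pivot
- lamp_pivot (a point): vertical pivot axis of the lamp arm, on top of the lamp post (post 24 mm across, foot 84 mm across) behind the mat on the left; 250 mm above the bench
- lamp_arm (a joint): swing of the lamp arm about the upright pivot, rad; 0 to 1.15, growing anticlockwise seen from above, which carries the head away from the robot (to +x) off the mat's far edge. Light friction (about 1 N at the head) keeps it where it is left
- case: grey steel hand-tool case, fixed, 200 mm (its x) by 240 mm (its y), 70 mm high, walls and floor 5 mm; origin at the centre of its underside. Its front looks along its own -x, roughly to the robot; the lid is hinged on its back (+x) top edge, the bow handle is at its front
- case_lid (a joint): lid angle, rad: 0 shut, 1.75 resting on its stop, a little past upright. 8 mm panel weighing 0.35 kg; it falls shut if let go before upright and rests on the stop by its own weight beyond. Needs about 2 N at the handle
- lid_handle (a point): middle of the round bar of the lid's steel bow handle, 12 mm thick and 110 mm long along the case's y. With the lid shut it stands out level 42 mm in front of the case's front face, 74 mm above the bench, with air above, below and behind it. It turns with the lid, and points up when the lid is open
- lid_hinge (a point): hinge axis of the lid, on the case's back top edge, 70 mm above the bench; the handle bar is 242 mm from it
- deep_bin: deep blue plastic bin, fixed, 165 mm (its x) by 215 mm (its y), 75 mm high, walls and floor 5 mm, open top, origin at the centre of its underside. It and the tray may change places; for the finished valves, which fit side by side with their stubs along its x
- tray: shallow blue plastic tray, fixed, same footprint 165 mm (its x) by 215 mm (its y), only 38 mm high, walls and floor 5 mm, open top, origin at the centre of its underside; for the loose motors
- valve1: finished motor valve: white block 72 x 48 mm, 34 mm high, blue band round its top edge, a white pipe stub (20 mm across) out of each end along its x, 104 mm over the stubs; on top a raised white head 44 mm (x) by 24 mm (y), 34 to 56 mm above the base; 0.18 kg. Origin at the centre of its base, z up. Stands on its base. May be absent (None)
- valve2: finished motor valve: white block 72 x 48 mm, 34 mm high, blue band round its top edge, a white pipe stub (20 mm across) out of each end along its x, 104 mm over the stubs; on top a raised white head 44 mm (x) by 24 mm (y), 34 to 56 mm above the base; 0.18 kg. Origin at the centre of its base, z up. Stands on its base. May be absent (None)
- valve3: finished motor valve: white block 72 x 48 mm, 34 mm high, blue band round its top edge, a white pipe stub (20 mm across) out of each end along its x, 104 mm over the stubs; on top a raised white head 44 mm (x) by 24 mm (y), 34 to 56 mm above the base; 0.18 kg. Origin at the centre of its base, z up. Stands on its base. May be absent (None)
- motor1: loose geared motor on its side: square black gearbox 46 (x) x 38 (y) x 36 mm high, round steel can (32 mm across, 45 mm long) on its -x end, thin shaft on +x, 105 mm over all; 0.22 kg. Origin on the underside, under the gearbox, which spans x = -12 to +34 mm (can -57 to -12 mm); grip across the gearbox at the origin. May be absent (None)
- motor2: loose geared motor on its side: square black gearbox 46 (x) x 38 (y) x 36 mm high, round steel can (32 mm across, 45 mm long) on its -x end, thin shaft on +x, 105 mm over all; 0.22 kg. Origin on the underside, under the gearbox, which spans x = -12 to +34 mm (can -57 to -12 mm); grip across the gearbox at the origin. May be absent (None)
- screwdriver: screwdriver 140 mm long lying along its own x: black round handle 26 mm thick and 70 mm long on the -x half, thin steel blade on the +x half. Origin midway along, on the underside of the handle; grip the handle 28 mm from the origin towards -x. Hand tool; can roll over if knocked. May be absent (None)
- brush: flat cleaning brush 140 mm long lying along its own x: black round handle 20 mm thick and 70 mm long on the -x half, 42 mm wide metal ferrule and grey bristles on the +x half. Origin midway along, on the underside; grip the handle 28 mm from the origin towards -x. Hand tool. May be absent (None)
- tape_roll: roll of white label tape lying flat among the things on the mat, 64 mm across, 25 mm high; origin at the centre of its underside. Stays where it is
- mouse: black computer mouse, 100 x 58 x 30 mm, between the mat and the keyboard beyond it; origin under its centre. Stays where it is
- spray_bottle: small clear bottle with a black cap, 52 mm across, 130 mm high, beyond the mat; origin under its centre. Stays standing where it is

How it is judged:
By the outcome, as a careful person would: the job done as asked, in the order asked, and still so for the second after the job is handed in, with the robot touching nothing.
Of valve1, valve2, valve3 only 2 to 3 are there at a start; the rules pass over those that are not, and their reading is None.
Of motor1, motor2 only 1 to 2 are there at a start; the rules pass over those that are not, and their reading is None.
Of screwdriver, brush only 1 to 2 are there at a start; the rules pass over those that are not, and their reading is None.
At some moment in a run one of valve1, valve2, valve3 may be knocked a few centimetres aside while the robot is not near it.
Once in a run the grip may slacken for a moment while it holds something.
It also fails if it takes over 210 s, if anything falls off the work surface, if the arm or the gripper's body presses on something with over 40 N, if the wrist force passes 120 N, or if a joint passes its speed limit or range.

## Working session

There is one attempt and no reset: what is moved stays moved. The work goes in short steps, Python scripts to look and compute and a tool call to move; the robot and the scene stay as the last step left them, time stands still between calls to the robot, and variables do not carry over. Pictures are saved under pics/ and viewed, at most 14 in all, crops included, and the job is handed in when it is done.

Besides the shell and the picture viewer there is one more tool, called after "Call:" as a command line: name --argument value ..., lists and objects as JSON in quotes. servo_tool: Moves the arm, as the interface text tells. Its arguments: {"type":"object","properties":{"deltas":{"type":"array"},"fingers":{"type":"number"}},"required":["deltas"]}

```bash
ls; mkdir -p pics; python3 - <<'E'
from plant import bot
import cv2
o=bot.get_obs()
print({k:o[k] for k in('time','tool_pos','tcp_rot','grip_width')})
for n in('scene','top'):
    m=bot.camera_model(n); print(n,m)
    cv2.imwrite(f'pics/{n}0.png',cv2.resize(bot.capture(n),(800,600),interpolation=cv2.INTER_CUBIC)[:,:,::-1])
E
```

```text
pics
{'time': 0.0, 'tool_pos': array([180.67982565, 492.48668996, 226.03005809]), 'tcp_rot': array([-3.14003497e+00, -2.43408066e-04,  2.78979058e+00]), 'grip_width': 91.83661135255846}
scene {'mtx': array([[459.59193446,   0.        , 249.25430257],
       [  0.        , 459.59193446, 197.79783926],
       [  0.        ,   0.        ,   1.        ]]), 'xyz': array([1373.45143657, -245.31411605, 1053.07205053]), 'rotation': array([-2.37882741, -0.01502805,  1.3108467 ])}
top {'mtx': array([[433.29132758,   0.        , 259.76225039],
       [  0.        , 433.29132758, 188.26132423],
       [  0.        ,   0.        ,   1.        ]]), 'xyz': array([ 448.17524951,  -22.92817067, 1225.76518879]), 'rotation': array([-3.04590852, -0.01543008, -1.55934701])}
```

View pics/top0.png

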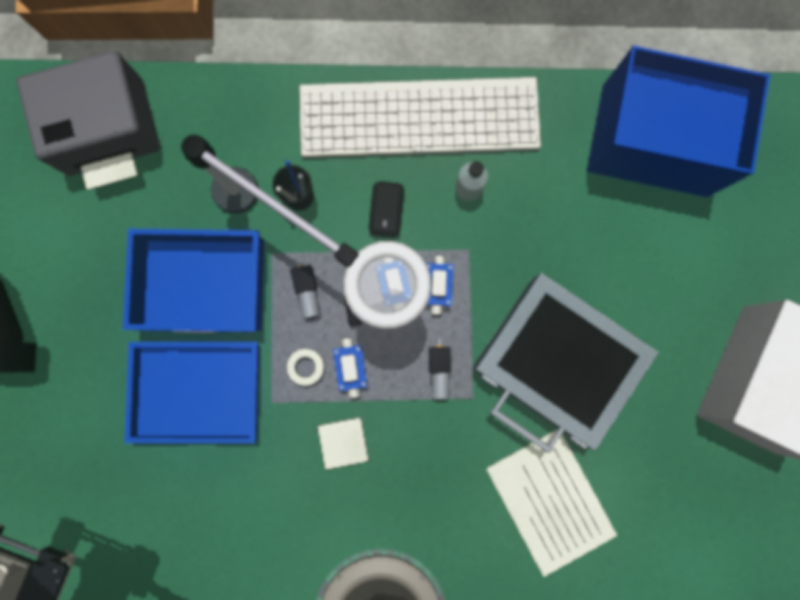

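View pics/scene0.png

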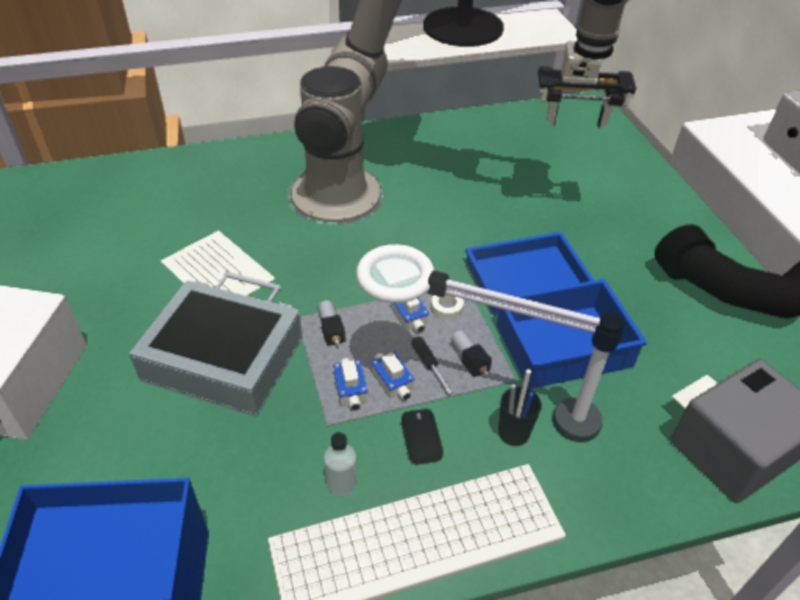

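The pictures show three valves (top view 439,283; 393,283; 349,369), motors (304,279; 440,359) and a screwdriver under the lamp. The tape roll is at (305,367), the deep bin is the far one (193,280) and the near one is the tray. The case handle bar runs (493,413) to (548,449), and the lamp pivot is at about (198,148).

```bash
cat > h.py <<'E'
import numpy as np, cv2
from scipy.spatial.transform import Rotation as R
from plant import bot
def p2w(cam,px,z,scale=1.5625,m=None):
    m=m or bot.camera_model(cam); K=m['mtx']; u=np.atleast_2d(px)/scale
    d=np.c_[u,np.ones(len(u))]@np.linalg.inv(K).T@R.from_euler('xyz',m['rotation']).as_matrix().T
    return m['xyz']+d*((np.asarray(z)-m['xyz'][2])/d[:,2])[:,None]
def w2p(cam,P,scale=1.5625,m=None):
    m=m or bot.camera_model(cam)
    c=(np.atleast_2d(P)-m['xyz'])@R.from_euler('xyz',m['rotation']).as_matrix()
    q=c@m['mtx'].T; return q[:,:2]/q[:,2:]*scale
E
python3 - <<'E'
from h import *
np.set_printoptions(precision=0,suppress=True)
T={'pivot':([(200,150)],255),'head':([(386,284)],258),
'case':([(542,275),(657,352),(593,447),(480,368)],74),'handle':([(493,413),(548,449)],77),
'bin':([(127,230),(259,231),(262,332),(125,330)],75),'tray':([(129,343),(258,343),(257,442),(126,442)],38),
'mat':([(271,251),(469,250),(472,400),(272,403)],2),'vA':([(440,258),(437,312)],22),'vAh':([(439,283)],56),
'vBh':([(393,283)],56),'vC':([(347,342),(353,396)],22),'vCh':([(349,369)],56),
'm1':([(302,278),(312,318)],30),'m2':([(440,360),(440,398)],30),'tape':([(305,367)],25),'bottlecap':([(476,170)],130),'pens':([(295,188)],90)}
for k,(p,z) in T.items():
    w=p2w('top',p,z); print(k,w[:,:2].tolist() if 0 else w[:,:2].round().astype(int).tolist(), 'c',w.mean(0)[:2])
S={'pivot':([(606,322)],265),'head':([(395,271)],265),'vAh':([(349,368)],56),'vBh':([(394,362)],56),'vCh':([(407,306)],56),'sd':([(416,341),(436,362),(449,393)],13),'m1':([(470,352)],30),'m2':([(334,328)],30)}
for k,(p,z) in S.items(): print('S',k,p2w('scene',p,z)[:,:2].round().astype(int).tolist())
E
```

```text
pivot [[750, 267]] c [750. 267.]
head [[556, -8]] c [556.  -8.]
case [[595, -273], [465, -469], [305, -357], [435, -166]] c [ 450. -316.]
handle [[360, -188], [301, -280]] c [ 331. -234.]
bin [[663, 439], [665, 214], [491, 203], [492, 434]] c [578. 323.]
tray [[471, 441], [473, 217], [304, 213], [301, 437]] c [387. 327.]
mat [[642, 206], [649, -155], [377, -161], [368, 196]] c [509.  21.]
vA [[630, -101], [533, -96]] c [581. -98.]
vAh [[581, -97]] c [581. -97.]
vBh [[580, -17]] c [580. -17.]
vC [[477, 63], [383, 51]] c [430.  57.]
vCh [[430, 56]] c [430.  56.]
m1 [[590, 145], [519, 125]] c [554. 135.]
m2 [[448, -101], [381, -102]] c [ 414. -102.]
tape [[433, 136]] c [433. 136.]
bottlecap [[762, -153]] c [ 762. -153.]
pens [[737, 152]] c [737. 152.]
S pivot [[754, 268]]
S head [[569, -10]]
S vAh [[579, -93]]
S vBh [[585, -12]]
S vCh [[457, 49]]
S sd [[511, 53], [571, 75], [645, 76]]
S m1 [[576, 138]]
S m2 [[455, -95]]
```

Call:
servo_tool --deltas '[[[-0.036, -0.026, -0.001], [0, 0, 0]], [[-0.036, -0.026, -0.001], [0, 0, 0]], [[-0.036, -0.026, -0.001], [0, 0, 0]], [[-0.036, -0.026, -0.001], [0, 0, 0]], [[-0.036, -0.026, -0.001], [0, 0, 0]], [[-0.036, -0.026, -0.001], [0, 0, 0]], [[-0.036, -0.026, 0], [0, 0, 0]], [[-0.036, -0.026, 0], [0, 0, 0]], [[-0.036, -0.026, 0], [0, 0, 0]], [[-0.036, -0.026, 0], [0, 0, 0]], [[-0.036, -0.026, 0], [0, 0, 0]], [[-0.036, -0.026, 0], [0, 0, 0]], [[0, 0, 0], [0, 0, 0]]]' --fingers 0

```text
time: 1.72
tool_pos: [480.0, 48.9, 232.1]
tcp_rot: [-3.141, -0.0, 2.786]
contact_force: [0.2, 0.9, -0.9]
grip_width: 0.1
finger_force: 0.0
```

Tracking is accurate, so I'll push the lamp along its arc.

Call:
servo_tool --deltas '[[[-0.018, -0.009, 0], [0, 0, 0]], [[-0.018, -0.008, 0], [0, 0, 0]], [[-0.019, -0.007, 0], [0, 0, 0]], [[-0.019, -0.006, 0], [0, 0, 0]], [[-0.0195, -0.005, 0], [0, 0, 0]], [[-0.0195, -0.004, 0], [0, 0, 0]], [[-0.02, -0.003, 0], [0, 0, 0]], [[-0.02, -0.002, 0], [0, 0, 0]], [[-0.02, -0.0005, 0], [0, 0, 0]], [[-0.02, 0.001, 0], [0, 0, 0]], [[-0.02, 0.002, 0], [0, 0, 0]], [[-0.02, 0.003, 0], [0, 0, 0]], [[-0.02, 0.004, 0], [0, 0, 0]], [[-0.019, 0.005, 0], [0, 0, 0]], [[0, 0, 0], [0, 0, 0]]]'

```text
time: 3.6
tool_pos: [725.0, -70.5, 231.3]
tcp_rot: [-3.141, -0.001, 2.79]
contact_force: [-0.6, 0.1, -1.1]
grip_width: 0.7
finger_force: 0.0
```

```bash
python3 - <<'E'
from h import *
print(bot.get_obs()['joint_positions'])
cv2.imwrite('pics/scene1.png',cv2.resize(bot.capture('scene'),(800,600),interpolation=cv2.INTER_CUBIC)[:,:,::-1])
E
```

```text
[-2.01941137e-01  7.49067677e-01  8.15669930e-01 -1.40902404e-04
  1.57744208e+00 -1.42152047e+00]
```

View pics/scene1.png

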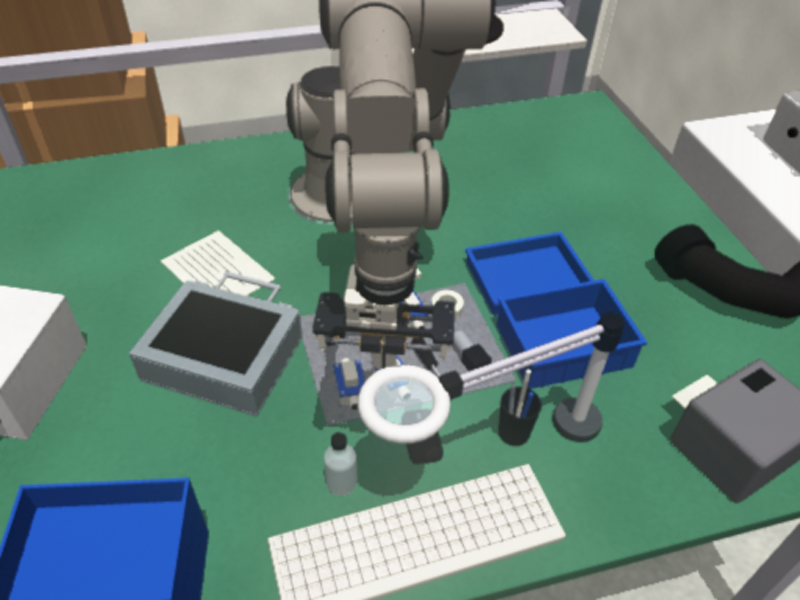

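Call:
servo_tool --deltas '[[[0.035, -0.032, 0], [0, 0, 0]], [[0.035, -0.032, 0], [0, 0, 0]], [[0.035, -0.032, 0], [0, 0, 0]], [[0.035, -0.032, 0], [0, 0, 0]], [[0.035, -0.032, 0], [0, 0, 0]], [[0.035, -0.032, 0], [0, 0, 0]], [[0.035, -0.032, 0], [0, 0, 0]], [[0.035, -0.032, 0], [0, 0, 0]], [[0.033, -0.032, 0], [0, 0, 0]], [[0, 0, 0], [0, 0, 10.4]], [[0, 0, 0], [0, 0, 10.4]], [[0, 0, 0], [0, 0, 10.4]], [[0, 0, 0], [0, 0, 10.4]], [[0, 0, 0], [0, 0, 10.4]], [[0, 0, 0], [0, 0, 10.4]], [[0, 0, 0], [0, 0, 10.4]], [[0, 0, 0], [0, 0, 10.4]], [[0, 0, 0], [0, 0, 10.4]], [[0, 0, 0], [0, 0, 10.4]]]' --fingers 0.5

```text
time: 6.02
tool_pos: [330.4, -232.3, 232.9]
tcp_rot: [3.141, 0.0, 0.969]
contact_force: [0.9, 0.1, 0.4]
grip_width: 46.0
finger_force: 0.0
```

```bash
python3 - <<'E'
from h import *
o=bot.get_obs();m=bot.camera_model('wrist');print(o['tool_pos'],o['tcp_rot'],m['xyz'],m['rotation'])
a=cv2.resize(bot.capture('wrist'),(500,375));b=bot.capture('top')
cv2.imwrite('pics/w2.png',a[:,:,::-1])
cv2.imwrite('pics/top2.png',cv2.resize(b[100:320,100:420],(800,550),interpolation=cv2.INTER_CUBIC)[:,:,::-1])
E
```

```text
[ 330.41608086 -232.34221799  232.92368041] [3.14070579e+00 2.90777266e-04 9.68961438e-01] [ 377.28817611 -164.34954116  391.22702305] [ 2.83670114e+00 -2.74447453e-04 -6.01669245e-01]
```

View pics/w2.png

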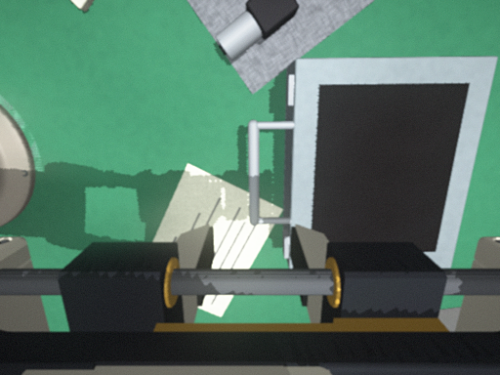

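View pics/top2.png

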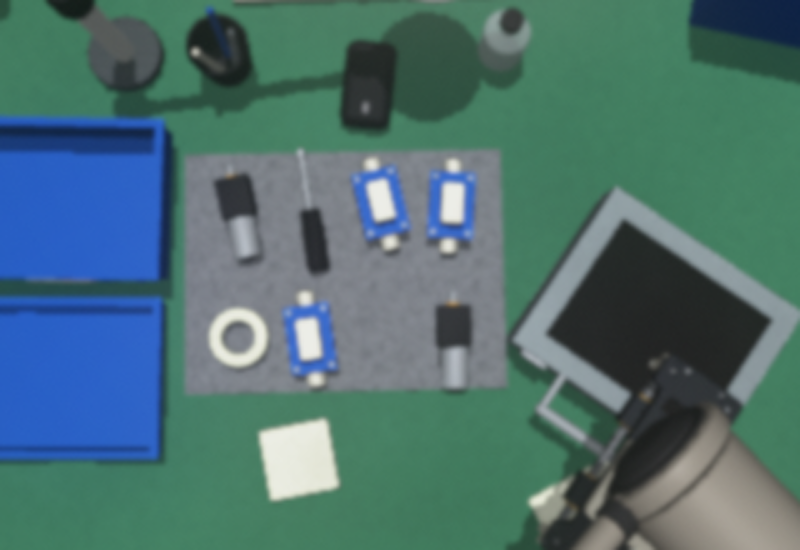

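```bash
python3 - <<'E'
from h import *
np.set_printoptions(precision=1,suppress=True)
e=p2w('wrist',[(254,125),(258,220)],77,500/512); print('bar',e[:,:2].tolist(),e.mean(0), 'len',np.linalg.norm(e[1]-e[0]), 'ang',np.degrees(np.arctan2(*(e[0]-e[1])[1::-1])))
l=p2w('wrist',[(294,60),(492,58)],78,500/512);print('lid',l.tolist(),np.degrees(np.arctan2(*(l[1]-l[0])[1::-1])))
o=bot.get_obs(); y=o['tcp_rot'][2]; d=e.mean(0)-o['tool_pos']; print('tool xy',d@[np.cos(y),np.sin(y),0],d@[np.sin(y),-np.cos(y),0])
def g(p,z): return p2w('top',(np.array(p,float)/2.5+100),z,1)[:,:2]
for k,p,z in[('vA',[(453,163),(448,250)],20),('vAh',[(453,203)],56),('vB',[(372,161),(391,245)],20),('vBh',[(380,200)],56),('vC',[(305,296),(317,383)],20),('vCh',[(308,339)],56),
 ('m1',[(236,196),(247,258)],32),('m1top',[(236,196)],36),('m2',[(454,325),(455,388)],32),('m2top',[(453.5,325)],36),('sd',[(310,210),(319,270)],20),('sdtip',[(300,152)],13),('tape',[(239,337)],25)]:
    w=g(p,z); s=w.mean(0); print(k,s, w.tolist() if len(w)<2 else (np.linalg.norm(w[0]-w[1]),np.degrees(np.arctan2(*(w[0]-w[1])[::-1]))))
E
```

```text
bar [[363.9449742431271, -187.60925249768627], [306.8599774509585, -280.3199603407238]] [ 335.4 -234.    77. ] len 108.87594871007535 ang 58.37804225829773
lid [[431.9623929932496, -157.63962533078373, 78.0], [594.5279068687873, -265.9520280323304, 78.0]] -33.674300507850944
tool xy 1.470247061769585 4.919103714182557
vA [581.  -97.3] (np.float64(98.2608371818312), np.float64(-2.874056135927201))
vAh [580.7 -97.8] [[580.6976278132065, -97.75842759172556]]
vB [583.9 -19.9] (np.float64(97.00573847712216), np.float64(13.414924126557986))
vBh [582.9 -18.3] [[582.9309560717925, -18.346101920676183]]
vC [431.1  56. ] (np.float64(96.6221218718111), np.float64(8.983403336220967))
vCh [431.9  56.9] [[431.90943678360844, 56.868705440603826]]
m1 [553.8 134.3] (np.float64(69.94677071292061), np.float64(11.429302868586321))
m1top [587.6 140.6] [[587.5751267440237, 140.63556793724442]]
m2 [ 414.4 -102.1] (np.float64(68.47815025020017), np.float64(1.2943232876428452))
m2top [ 448.6 -100.5] [[448.64777582766646, -100.48783780198406]]
sd [541.3  54.2] (np.float64(67.90733946048123), np.float64(9.573919738342058))
sdtip [641.3  72.9] [[641.2794013831418, 72.92902499955395]]
tape [432.8 134.8] [[432.81245458980914, 134.82316334357162]]
```

Call:
servo_tool --deltas '[[[0.001, 0.004, 0.03], [0, 0, 0]], [[0, 0, 0.03], [0, 0, 0]], [[0, 0, 0.03], [0, 0, 0]], [[0, 0, 0.03], [0, 0, 0]], [[0, 0, 0.02], [0, 0, 0]], [[0, 0, 0.016], [0, 0, 0]], [[0, 0, 0.014], [0, 0, 0]], [[0, 0, 0], [0, 0, 0]]]' --fingers 0.5

```text
time: 7.12
tool_pos: [334.2, -233.6, 62.3]
tcp_rot: [-3.14, -0.0, 0.978]
contact_force: [0.8, 0.4, -0.0]
grip_width: 45.8
finger_force: 0.0
```

Call:
servo_tool --deltas '[[[0, 0, 0], [0, 0, 0]], [[0, 0, 0], [0, 0, 0]], [[0, 0, 0], [0, 0, 0]], [[0, 0, 0], [0, 0, 0]]]' --fingers 0

```text
time: 7.62
tool_pos: [332.6, -232.4, 62.5]
tcp_rot: [-3.135, -0.0, 0.976]
contact_force: [-5.6, 0.5, 12.2]
grip_width: 10.9
finger_force: 30.1
```

```bash
python3 - <<'E'
import numpy as np
t=.0165+np.linspace(0,1.74,19); print(np.c_[np.diff(-242*np.cos(t)),np.diff(-242*np.sin(t))].round(1).tolist())
E
```

```text
[[1.5, -23.3], [3.8, -23.1], [6.0, -22.6], [8.1, -21.9], [10.2, -21.0], [12.2, -20.0], [14.1, -18.7], [15.8, -17.2], [17.4, -15.6], [18.8, -13.9], [20.1, -12.0], [21.1, -10.0], [22.0, -7.9], [22.7, -5.8], [23.1, -3.6], [23.3, -1.3], [23.4, 1.0], [23.2, 3.2]]
```

Call:
servo_tool --deltas '[[[0, 0.0015, -0.0233], [0, 0, 0]], [[0, 0.0038, -0.0231], [0, 0, 0]], [[0, 0.006, -0.0226], [0, 0, 0]], [[0, 0.0081, -0.0219], [0, 0, 0]], [[0, 0.0102, -0.021], [0, 0, 0]], [[0, 0, 0], [0, 0, 0]]]'

```text
time: 8.38
tool_pos: [356.1, -248.3, 174.8]
tcp_rot: [-3.132, -0.0, 0.976]
contact_force: [-13.7, 7.2, 5.6]
grip_width: 10.9
finger_force: 30.0
```

```bash
python3 - <<'E'
from h import *
cv2.imwrite('pics/s3.png',bot.capture('scene')[130:290,50:350,::-1].repeat(2,0).repeat(2,1))
o=bot.get_obs();print(o['contact_force'],o['moment'],o['grip_width'],o['joint_positions'])
E
```

```text
[-13.18936186   7.18620414   6.01982634] [1.0885553  2.36891891 0.03182551] 11.109179980984358 [-0.78476534  0.23793328  1.83226039 -0.00189936  1.08150075 -0.18880668]
```

View pics/s3.png

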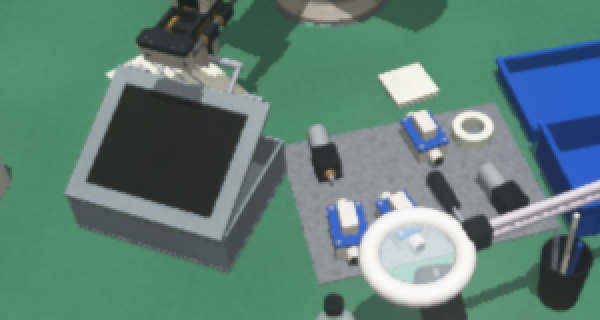

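Call:
servo_tool --deltas '[[[0, 0.0107, -0.021], [0, 0, 0]], [[0, 0.0136, -0.0195], [0, 0, 0]], [[0, 0.0158, -0.0172], [0, 0, 0]], [[0, 0.0174, -0.0156], [0, 0, 0]], [[0, 0.0188, -0.0139], [0, 0, 0]], [[0, 0.0201, -0.012], [0, 0, 0]], [[0, 0, 0], [0, 0, 0]]]'

```text
time: 9.3
tool_pos: [439.5, -304.6, 276.1]
tcp_rot: [3.141, -0.001, 0.975]
contact_force: [-5.4, 6.2, 13.0]
grip_width: 11.4
finger_force: 30.0
```

Call:
servo_tool --deltas '[[[0, 0.0205, -0.0115], [0, 0, 0]], [[0, 0.022, -0.0084], [0, 0, 0]], [[0, 0.0227, -0.0058], [0, 0, 0]], [[0, 0.0231, -0.0036], [0, 0, 0]], [[0, 0.0233, -0.0013], [0, 0, 0]], [[0, 0.0234, 0.001], [0, 0, 0]], [[0, 0.019, 0.0025], [0, 0, 0]], [[0, 0, 0], [0, 0, 0]]]'

```text
time: 10.3
tool_pos: [567.3, -391.7, 300.0]
tcp_rot: [-3.141, -0.0, 0.975]
contact_force: [1.2, 0.3, -1.5]
grip_width: 11.0
finger_force: 30.0
```

Call:
servo_tool --deltas '[[[0, 0, 0], [0, 0, 0]], [[0, 0, 0], [0, 0, 0]], [[0, 0, -0.025], [0, 0, 0]], [[0, 0, -0.03], [0, 0, 0]], [[0, 0, 0], [0, 0, 0]]]' --fingers 0.45

```text
time: 10.92
tool_pos: [566.7, -391.7, 359.2]
tcp_rot: [3.136, 0.001, 0.975]
contact_force: [0.6, 0.1, -1.5]
grip_width: 41.3
finger_force: 0.0
```

Call:
servo_tool --deltas '[[[0, 0, 0], [0, 0, 9.8]], [[0, 0, 0], [0, 0, 9.8]], [[0, 0, 0], [0, 0, 9.8]], [[0, 0, 0], [0, 0, 9.8]], [[0, 0, 0], [0, 0, 9.8]], [[0, 0, 0], [0, 0, 9.9]], [[0, -0.03, 0], [0, 0, 0]], [[0, -0.044, 0], [0, 0, 0]], [[0, -0.044, 0], [0, 0, 0]], [[0, -0.044, 0], [0, 0, 0]], [[0, -0.044, 0.03], [0, 0, 0]], [[0, -0.044, 0.045], [0, 0, 0]], [[-0.001, -0.044, 0.045], [0, 0, 0]], [[0, 0, 0.045], [0, 0, 0]], [[0, 0, 0.045], [0, 0, 0]], [[0, 0, 0], [0, 0, 0]]]' --fingers 0.6

```text
time: 12.92
tool_pos: [578.1, -97.4, 142.8]
tcp_rot: [-3.139, 0.009, -0.053]
contact_force: [0.1, -0.5, 1.2]
grip_width: 54.8
finger_force: 0.0
```

```bash
python3 - <<'E'
from h import *
o=bot.get_obs();print(o['tool_pos'],o['tcp_rot'],o['joint_positions'])
a=bot.capture('wrist');s=bot.capture('scene')
b=np.hstack([cv2.resize(a,(400,300)),cv2.resize(s,(400,300))])
cv2.imwrite('pics/w4.png',b[:,:,::-1])
print(w2p('wrist',[(581,-97.5,58),(540,-97.5,20),(628,-97.5,20)],400/512))
E
```

```text
[578.07512667 -97.37805287 142.75144549] [-3.13941661  0.00879913 -0.05310668] [-2.97573827e-01  5.32561465e-01  1.46108226e+00 -2.00567627e-05
  1.15701311e+00  1.32634690e+00]
[[201.27151435 156.0898543 ]
 [202.97908376 176.26003623]
 [199.25483739 109.58510929]]
```

View pics/w4.png

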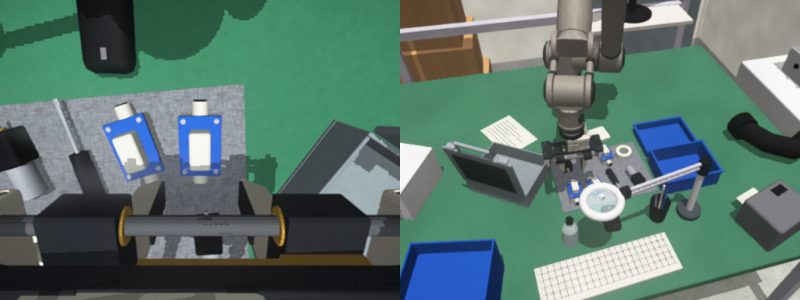

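Call:
servo_tool --deltas '[[[0.004, 0, 0.03], [0, 0, 0]], [[0, 0, 0.03], [0, 0, 0]], [[0, 0, 0.024], [0, 0, 0]], [[0, 0, 0.014], [0, 0, 0]], [[0, 0, 0.005], [0, 0, 0]], [[0, 0, 0], [0, 0, 0]]]'

```text
time: 13.78
tool_pos: [585.9, -98.8, 44.5]
tcp_rot: [3.141, -0.001, -0.053]
contact_force: [0.5, -0.2, 0.4]
grip_width: 54.7
finger_force: 0.0
```

Call:
servo_tool --deltas '[[[0, 0, 0], [0, 0, 0]], [[0, 0, 0], [0, 0, 0]], [[0, 0, 0], [0, 0, 0]], [[0, 0, 0], [0, 0, 0]], [[0, 0, -0.02], [0, 0, 0]], [[0, 0, -0.04], [0, 0, 0]], [[0, 0, -0.04], [0, 0, 0]], [[0, 0, 0], [0, 0, 0]]]' --fingers 0

```text
time: 14.78
tool_pos: [587.0, -99.2, 146.6]
tcp_rot: [3.14, -0.006, -0.053]
contact_force: [0.4, 0.7, -1.9]
grip_width: 23.6
finger_force: 30.0
```

Call:
servo_tool --deltas '[[[0, 0, 0], [0, 0, -3.1]], [[-0.001, -0.03, 0], [0, 0, 0]], [[-0.001, -0.044, 0], [0, 0, 0]], [[-0.001, -0.045, 0], [0, 0, 0]], [[-0.001, -0.045, 0], [0, 0, 0]], [[-0.001, -0.045, 0], [0, 0, 0]], [[-0.001, -0.045, 0], [0, 0, 0]], [[-0.001, -0.045, 0], [0, 0, 0]], [[-0.001, -0.045, 0], [0, 0, 0]], [[-0.001, -0.045, 0], [0, 0, 0]], [[0, -0.045, 0], [0, 0, 0]], [[0, -0.04, 0], [0, 0, 0]], [[0, -0.01, 0], [0, 0, 0]], [[0, 0, 0], [0, 0, 0]]]'

```text
time: 16.52
tool_pos: [575.2, 385.2, 141.8]
tcp_rot: [3.14, 0.002, 0.002]
contact_force: [-0.3, -0.7, -1.7]
grip_width: 23.6
finger_force: 30.0
```

```bash
cat > look.py <<'E'
from h import *
# blue valve blocks on the mat, from the top camera
def valves(img):
    hsv=cv2.cvtColor(img,cv2.COLOR_RGB2HSV)
    c=w2p('top',[(650,200,2),(650,-165,2),(365,-165,2),(365,200,2)],1)
    roi=np.zeros(img.shape[:2],np.uint8); cv2.fillPoly(roi,[c.astype(int)],1)
    m=cv2.inRange(hsv,(95,120,60),(125,255,255))*roi
    for k in cv2.findContours(cv2.morphologyEx(m,cv2.MORPH_CLOSE,np.ones((5,5))),0,2)[0]:
        if cv2.contourArea(k)<60: continue
        w=p2w('top',cv2.boxPoints(cv2.minAreaRect(k)),36,1)[:,:2].astype(np.float32)
        (x,y),(a,b),t=cv2.minAreaRect(w); t=t if a>b else t-90; t=(t+90)%180-90
        print('valve',round(x),round(y),'size',round(max(a,b)),round(min(a,b)),'yaw',round(t,1))
if __name__=='__main__':
    import sys
    o=bot.get_obs();print(o['tool_pos'],o['tcp_rot'][2],o['grip_width'])
    img=bot.capture('top'); valves(img)
    if len(sys.argv)>1: cv2.imwrite(f'pics/{sys.argv[1]}.png',cv2.resize(img[90:310,70:390],(800,550),interpolation=cv2.INTER_CUBIC)[:,:,::-1])
E
python3 look.py t5
```

```text
[575.1585329  385.16206407 141.76907277] 0.001694060920946816 23.551421026854516
valve 432 57 size 73 50 yaw 9.2
valve 584 -18 size 74 50 yaw 14.8
```

View pics/t5.png

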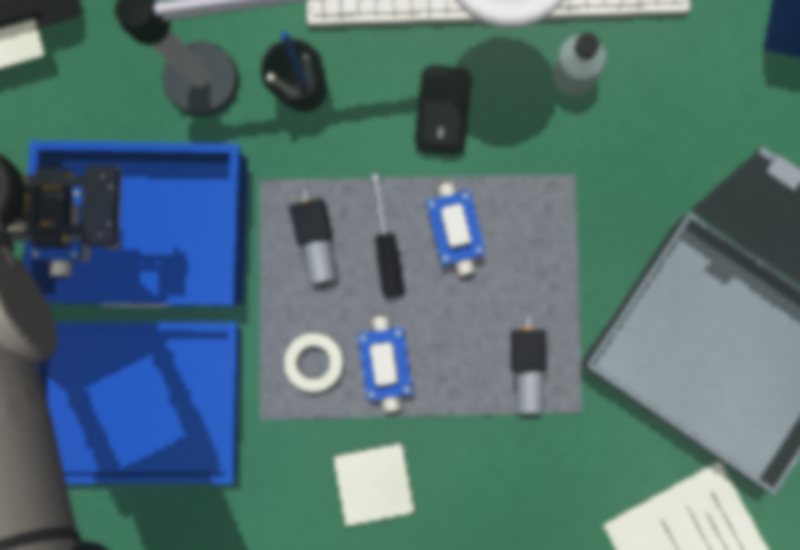

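Call:
servo_tool --deltas '[[[0.004, 0.002, 0.02], [0, 0, 0]], [[0, 0, 0.03], [0, 0, 0]], [[0, 0, 0.02], [0, 0, 0]], [[0, 0, 0.012], [0, 0, 0]], [[0, 0, 0.006], [0, 0, 0]], [[0, 0, 0], [0, 0, 0]], [[0, 0, 0], [0, 0, 0]]]'

```text
time: 17.45
tool_pos: [580.4, 383.6, 56.5]
tcp_rot: [-3.141, -0.002, 0.001]
contact_force: [-0.5, 1.1, -1.0]
grip_width: 23.9
finger_force: 30.0
```

Call:
servo_tool --deltas '[[[0, 0, 0.004], [0, 0, 0]], [[0, 0, 0.004], [0, 0, 0]], [[0, 0, 0.002], [0, 0, 0]], [[0, 0, 0], [0, 0, 0]]]'

```text
time: 17.95
tool_pos: [579.9, 383.6, 46.7]
tcp_rot: [-3.141, -0.001, 0.001]
contact_force: [-2.7, -1.5, 4.4]
grip_width: 24.0
finger_force: 30.0
```

Call:
servo_tool --deltas '[[[0, 0, 0], [0, 0, 0]], [[0, 0, 0], [0, 0, 0]], [[0, 0, -0.03], [0, 0, 0]], [[0, 0, -0.045], [0, 0, 0]], [[0, 0, -0.025], [0, 0, 0]], [[0, 0.03, 0], [0, 0, 0]], [[0, 0.046, 0], [0, 0, 0]], [[0, 0.046, 0], [0, 0, 0]], [[0, 0.046, 0], [0, 0, 0]], [[0.003, 0.046, 0], [0, 0, 0]], [[0, 0.046, 0], [0, 0, -7]], [[0, 0, 0], [0, 0, -7]], [[0, 0, 0], [0, 0, 0]]]' --fingers 0.35

```text
time: 19.58
tool_pos: [583.3, 122.8, 145.6]
tcp_rot: [-3.141, -0.0, 0.243]
contact_force: [0.1, -0.3, -0.3]
grip_width: 32.3
finger_force: 0.0
```

```bash
python3 look.py t6; python3 - <<'E'
from h import *
cv2.imwrite('pics/w6.png',bot.capture('wrist')[:,:,::-1])
E
```

```text
[583.25826225 122.80881933 145.58166382] 0.24285390340238355 32.257194482963676
valve 433 57 size 72 50 yaw 9.8
valve 583 -18 size 74 50 yaw 14.8
```

Call:
servo_tool --deltas '[[[-0.008, 0.035, 0], [0, 0, 0]], [[-0.01, 0.04, 0], [0, 0, 0]], [[-0.01, 0.04, 0], [0, 0, 0]], [[-0.005, 0.023, 0.01], [0, 0, 0]], [[0, 0, 0.03], [0, 0, 0]], [[0, 0, 0.03], [0, 0, 0]], [[0, 0, 0.022], [0, 0, 0]], [[0, 0, 0.009], [0, 0, 0]], [[0, 0, 0], [0, 0, 0]], [[0, 0, 0], [0, 0, 0]]]' --fingers 0.6

```text
time: 20.92
tool_pos: [585.3, -18.4, 45.5]
tcp_rot: [3.141, -0.002, 0.245]
contact_force: [-0.3, -0.6, -0.2]
grip_width: 54.7
finger_force: 0.0
```

Call:
servo_tool --deltas '[[[-0.001, 0, 0.004], [0, 0, 0]], [[0, 0, 0.0015], [0, 0, 0]], [[0, 0, 0], [0, 0, 0]]]'

```text
time: 21.3
tool_pos: [583.6, -18.8, 39.1]
tcp_rot: [-3.142, -0.0, 0.245]
contact_force: [-0.2, -0.5, -0.7]
grip_width: 55.1
finger_force: 0.0
```

Call:
servo_tool --deltas '[[[0, 0, 0], [0, 0, 0]], [[0, 0, 0], [0, 0, 0]], [[0, 0, 0], [0, 0, 0]], [[0, 0, 0], [0, 0, 0]], [[0, 0, -0.02], [0, 0, 0]], [[0, 0, -0.04], [0, 0, 0]], [[0, 0, -0.045], [0, 0, 0]], [[0, 0, 0], [0, 0, 0]]]' --fingers 0

```text
time: 22.3
tool_pos: [585.7, -19.1, 147.6]
tcp_rot: [3.139, -0.007, 0.245]
contact_force: [0.8, 0.1, -2.7]
grip_width: 24.3
finger_force: 30.0
```

Call:
servo_tool --deltas '[[[0, 0, 0], [0, 0, 7]], [[0, 0, 0], [0, 0, 7]], [[-0.001, -0.03, 0], [0, 0, 0]], [[-0.001, -0.045, 0], [0, 0, 0]], [[-0.001, -0.045, 0], [0, 0, 0]], [[-0.001, -0.045, 0], [0, 0, 0]], [[0, -0.045, 0], [0, 0, 0]], [[0, -0.045, 0], [0, 0, 0]], [[0, -0.045, 0], [0, 0, 0]], [[0, -0.037, 0], [0, 0, 0]], [[0, -0.005, 0], [0, 0, 0]], [[0, 0, 0.02], [0, 0, 0]], [[0, 0, 0.03], [0, 0, 0]], [[0, 0, 0.02], [0, 0, 0]], [[0, 0, 0.01], [0, 0, 0]], [[0, 0, 0], [0, 0, 0]], [[0, 0, 0], [0, 0, 0]]]'

```text
time: 24.42
tool_pos: [579.9, 323.2, 64.9]
tcp_rot: [-3.141, -0.001, 0.001]
contact_force: [0.0, 0.5, -2.0]
grip_width: 23.7
finger_force: 30.0
```

Call:
servo_tool --deltas '[[[0, 0, 0.01], [0, 0, 0]], [[0, 0, 0.006], [0, 0, 0]], [[0, 0, 0.004], [0, 0, 0]], [[0, 0, 0.002], [0, 0, 0]], [[0, 0, 0], [0, 0, 0]]]'

```text
time: 25.05
tool_pos: [579.5, 323.3, 42.2]
tcp_rot: [-3.141, -0.0, 0.001]
contact_force: [0.5, 1.6, -1.4]
grip_width: 23.6
finger_force: 30.0
```

Call:
servo_tool --deltas '[[[0, 0, 0], [0, 0, 0]], [[0, 0, 0], [0, 0, 0]], [[0, 0, -0.03], [0, 0, 0]], [[0, 0, -0.045], [0, 0, 0]], [[0, 0, -0.03], [0, 0, 0]], [[-0.015, 0.02, 0], [0, 0, 0]], [[-0.025, 0.03, 0], [0, 0, 0]], [[-0.025, 0.03, 0], [0, 0, 0]], [[-0.015, 0.02, 0], [0, 0, 0]], [[0, 0, 0], [0, 0, 0]]]' --fingers 0.35

```text
time: 26.3
tool_pos: [499.0, 222.3, 147.7]
tcp_rot: [-3.141, -0.0, -0.001]
contact_force: [0.2, -0.1, -0.1]
grip_width: 32.1
finger_force: 0.0
```

```bash
python3 look.py t7
```

```text
[498.95849548 222.31123389 147.69593977] -0.0005711774924903601 32.09755900049433
valve 433 57 size 73 50 yaw 10.5
```

Call:
servo_tool --deltas '[[[-0.01, 0.025, 0], [0, 0, 0]], [[-0.018, 0.045, 0], [0, 0, 0]], [[-0.018, 0.045, 0], [0, 0, 0]], [[-0.015, 0.038, 0], [0, 0, 0]], [[-0.005, 0.012, 0], [0, 0, 0]], [[0, 0, 0], [0, 0, -9.7]], [[0, 0, 0.02], [0, 0, 0]], [[0, 0, 0.035], [0, 0, 0]], [[0, 0, 0.025], [0, 0, 0]], [[0, 0, 0.012], [0, 0, 0]], [[0, 0, 0.008], [0, 0, 0]], [[0, 0, 0.004], [0, 0, 0]], [[0, 0, 0], [0, 0, 0]], [[0, 0, 0], [0, 0, 0]]]' --fingers 0.6

```text
time: 28.1
tool_pos: [434.0, 58.1, 43.6]
tcp_rot: [3.141, -0.001, 0.17]
contact_force: [0.0, 0.1, 0.3]
grip_width: 55.2
finger_force: 0.0
```

Call:
servo_tool --deltas '[[[0, 0.001, 0.003], [0, 0, 0]], [[0, 0, 0.001], [0, 0, 0]], [[0, 0, 0], [0, 0, 0]]]'

```text
time: 28.48
tool_pos: [433.6, 57.1, 39.0]
tcp_rot: [-3.141, 0.0, 0.17]
contact_force: [0.3, -0.3, -0.3]
grip_width: 55.1
finger_force: 0.0
```

Call:
servo_tool --deltas '[[[0, 0, 0], [0, 0, 0]], [[0, 0, 0], [0, 0, 0]], [[0, 0, 0], [0, 0, 0]], [[0, 0, 0], [0, 0, 0]], [[0, 0, -0.02], [0, 0, 0]], [[0, 0, -0.04], [0, 0, 0]], [[0, 0, -0.045], [0, 0, 0]], [[0, 0, 0], [0, 0, 0]]]' --fingers 0

```text
time: 29.48
tool_pos: [435.6, 57.1, 146.8]
tcp_rot: [3.14, -0.007, 0.17]
contact_force: [-0.0, -0.3, -1.5]
grip_width: 23.7
finger_force: 30.0
```

Call:
servo_tool --deltas '[[[0, 0, 0], [0, 0, 9.7]], [[0.015, -0.022, 0], [0, 0, 0]], [[0.03, -0.043, 0], [0, 0, 0]], [[0.03, -0.043, 0], [0, 0, 0]], [[0.03, -0.043, 0], [0, 0, 0]], [[0.03, -0.043, 0], [0, 0, 0]], [[0.008, -0.012, 0], [0, 0, 0]], [[0, 0, 0], [0, 0, 0]], [[0, 0, 0.02], [0, 0, 0]], [[0, 0, 0.03], [0, 0, 0]], [[0, 0, 0.02], [0, 0, 0]], [[0, 0, 0.01], [0, 0, 0]], [[0, 0, 0], [0, 0, 0]], [[0, 0, 0], [0, 0, 0]]]'

```text
time: 31.22
tool_pos: [577.0, 263.2, 65.0]
tcp_rot: [-3.141, -0.001, 0.001]
contact_force: [-0.4, -0.1, -1.9]
grip_width: 23.8
finger_force: 30.0
```

Call:
servo_tool --deltas '[[[0, 0, 0.01], [0, 0, 0]], [[0, 0, 0.006], [0, 0, 0]], [[0, 0, 0.004], [0, 0, 0]], [[0, 0, 0.002], [0, 0, 0]], [[0, 0, 0], [0, 0, 0]]]'

```text
time: 31.85
tool_pos: [576.6, 263.3, 42.2]
tcp_rot: [-3.141, -0.0, 0.001]
contact_force: [0.1, -0.1, -1.1]
grip_width: 24.0
finger_force: 30.0
```

Call:
servo_tool --deltas '[[[0, 0, 0], [0, 0, 0]], [[0, 0, 0], [0, 0, 0]], [[0, 0, -0.03], [0, 0, 0]], [[0, 0, -0.045], [0, 0, 0]], [[0, 0, -0.03], [0, 0, 0]], [[-0.015, 0.01, 0], [0, 0, 0]], [[-0.035, 0.025, 0], [0, 0, 0]], [[-0.045, 0.04, 0], [0, 0, 0]], [[-0.045, 0.045, 0], [0, 0, 0]], [[-0.02, 0.02, 0], [0, 0, 0]], [[0, 0, 0], [0, 0, 0]]]' --fingers 0.35

```text
time: 33.22
tool_pos: [416.7, 123.1, 147.6]
tcp_rot: [-3.141, -0.001, -0.001]
contact_force: [0.4, 0.3, 1.2]
grip_width: 32.1
finger_force: 0.0
```

```bash
python3 look.py t8
```

```text
[416.71445006 123.13245543 147.63914576] -0.0010824897832779623 32.12778785568759
```

View pics/t8.png

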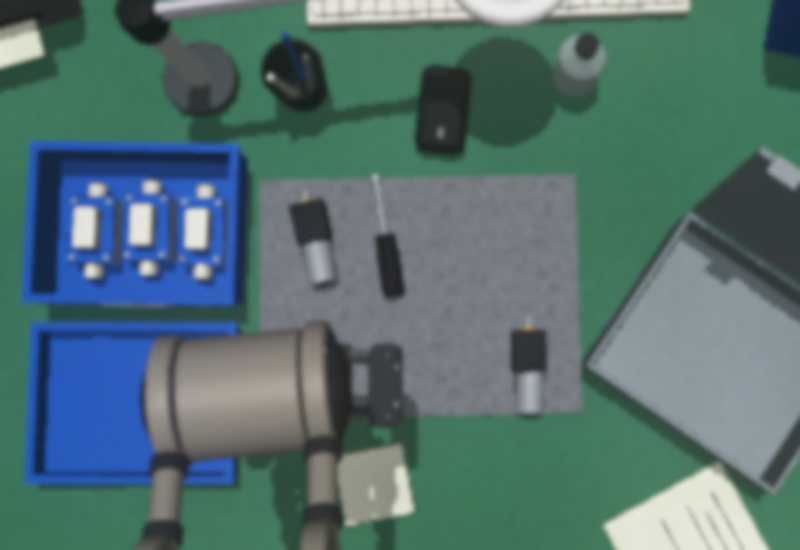

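All three valves now stand upright in the deep bin at about (85–197,228). The motors and the screwdriver have not moved. Next is the right-hand motor.

Call:
servo_tool --deltas '[[[0.003, 0.025, 0], [0, 0, -1.5]], [[0.005, 0.045, 0], [0, 0, 0]], [[0.005, 0.045, 0], [0, 0, 0]], [[0.005, 0.045, 0], [0, 0, 0]], [[0.005, 0.045, 0], [0, 0, 0]], [[0.002, 0.019, 0], [0, 0, 0]], [[0, 0, 0.025], [0, 0, 0]], [[0, 0, 0.04], [0, 0, 0]], [[0, 0, 0.035], [0, 0, 0]], [[0, 0, 0.02], [0, 0, 0]], [[0, 0, 0.01], [0, 0, 0]], [[0, 0, 0], [0, 0, 0]], [[0, 0, 0], [0, 0, 0]]]' --fingers 0.65

```text
time: 34.9
tool_pos: [448.6, -99.4, 17.7]
tcp_rot: [3.141, -0.001, 0.027]
contact_force: [0.1, -0.6, -0.0]
grip_width: 59.7
finger_force: 0.0
```

Call:
servo_tool --deltas '[[[-0.007, 0.001, 0.003], [0, 0, 0]], [[0, 0, 0.003], [0, 0, 0]], [[0, 0, 0], [0, 0, 0]]]'

```text
time: 35.28
tool_pos: [440.7, -100.7, 11.0]
tcp_rot: [-3.141, -0.0, 0.027]
contact_force: [0.8, 0.1, 0.2]
grip_width: 59.5
finger_force: 0.0
```

Call:
servo_tool --deltas '[[[0, 0, 0], [0, 0, 0]], [[0, 0, 0], [0, 0, 0]], [[0, 0, 0], [0, 0, 0]], [[0, 0, 0], [0, 0, 0]], [[0, 0, -0.02], [0, 0, 0]], [[0, 0, -0.04], [0, 0, 0]], [[0, 0, -0.045], [0, 0, 0]], [[0, 0, 0], [0, 0, 0]]]' --fingers 0

```text
time: 36.28
tool_pos: [442.6, -101.3, 118.6]
tcp_rot: [3.139, -0.006, 0.027]
contact_force: [1.2, 0.3, -2.4]
grip_width: 37.7
finger_force: 30.0
```

Call:
servo_tool --deltas '[[[-0.002, -0.025, 0], [0, 0, 1.5]], [[-0.005, -0.045, 0], [0, 0, 0]], [[-0.005, -0.045, 0], [0, 0, 0]], [[-0.005, -0.045, 0], [0, 0, 0]], [[-0.005, -0.045, 0], [0, 0, 0]], [[-0.005, -0.045, 0], [0, 0, 0]], [[-0.005, -0.045, 0], [0, 0, 0]], [[-0.005, -0.045, 0], [0, 0, 0]], [[-0.005, -0.045, 0], [0, 0, 0]], [[-0.005, -0.045, 0], [0, 0, 0]], [[-0.002, -0.03, 0], [0, 0, 0]], [[0, -0.013, 0], [0, 0, 0]], [[0, 0, 0], [0, 0, 0]], [[0, 0, 0.02], [0, 0, 0]], [[0, 0, 0.03], [0, 0, 0]], [[0, 0, 0.02], [0, 0, 0]], [[0, 0, 0.01], [0, 0, 0]], [[0, 0, 0], [0, 0, 0]], [[0, 0, 0], [0, 0, 0]]]'

```text
time: 38.65
tool_pos: [391.4, 372.4, 36.9]
tcp_rot: [-3.141, -0.001, 0.0]
contact_force: [0.8, 0.3, -0.9]
grip_width: 38.1
finger_force: 30.0
```

Call:
servo_tool --deltas '[[[0.002, 0, 0.01], [0, 0, 0]], [[0, 0, 0.006], [0, 0, 0]], [[0, 0, 0.003], [0, 0, 0]], [[0, 0, 0.002], [0, 0, 0]], [[0, 0, 0], [0, 0, 0]]]'

```text
time: 39.28
tool_pos: [392.8, 372.3, 15.0]
tcp_rot: [3.142, 0.0, 0.001]
contact_force: [-0.7, -0.9, -2.5]
grip_width: 37.7
finger_force: 30.0
```

Call:
servo_tool --deltas '[[[0, 0, 0], [0, 0, 0]], [[0, 0, 0], [0, 0, 0]], [[0, 0, -0.03], [0, 0, 0]], [[0, 0, -0.045], [0, 0, 0]], [[0, 0, -0.045], [0, 0, 0]], [[0, 0, -0.01], [0, 0, 0]], [[0.02, 0.02, 0], [0, 0, 0]], [[0.035, 0.04, 0], [0, 0, 0]], [[0.035, 0.045, 0], [0, 0, 0]], [[0.035, 0.045, 0], [0, 0, 0]], [[0.035, 0.045, 0], [0, 0, 0]], [[0.02, 0.03, 0], [0, 0, 0]], [[0, 0.008, 0], [0, 0, -5]], [[0, 0, 0], [0, 0, -6.2]], [[0, 0, 0], [0, 0, 0]]]' --fingers 0.6

```text
time: 41.15
tool_pos: [572.6, 139.2, 144.2]
tcp_rot: [-3.141, 0.001, 0.195]
contact_force: [-0.1, 0.1, -0.9]
grip_width: 55.2
finger_force: 0.0
```

```bash
python3 - <<'E'
from h import *
o=bot.get_obs();print(o['tool_pos'],o['tcp_rot'])
cv2.imwrite('pics/w9.png',cv2.resize(bot.capture('wrist'),(500,375))[:,:,::-1])
a=np.radians(11.2);c=lambda d,z,s=0:(577+d*np.cos(a)-s*np.sin(a),138.5+d*np.sin(a)+s*np.cos(a),z)
print(w2p('wrist',[c(34,38,19),c(34,38,-19),c(-12,38,19),c(-12,38,-19)],500/512))
E
```

```text
[572.6422492  139.21744436 144.24166624] [-3.14137187e+00  1.35834865e-03  1.94924222e-01]
[[233.629383   149.30136007]
 [275.26202582 149.2540798 ]
 [234.59823901 196.98989693]
 [274.16652744 196.9543002 ]]
```

View pics/w9.png

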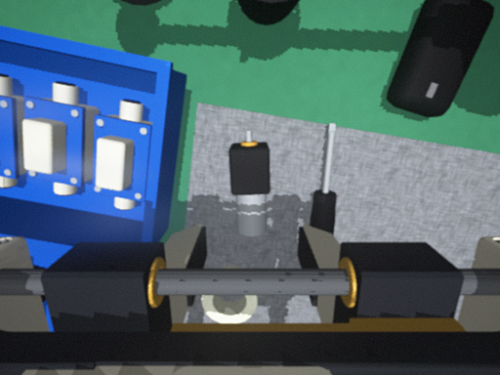

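Call:
servo_tool --deltas '[[[0.007, -0.003, 0.02], [0, 0, 0]], [[0, 0, 0.04], [0, 0, 0]], [[0, 0, 0.035], [0, 0, 0]], [[0, 0, 0.02], [0, 0, 0]], [[0, 0, 0.01], [0, 0, 0]], [[0, 0, 0], [0, 0, 0]], [[0, 0, 0.004], [0, 0, 0]], [[0, 0, 0], [0, 0, 0]]]'

```text
time: 42.2
tool_pos: [579.6, 143.9, 16.5]
tcp_rot: [3.142, -0.001, 0.196]
contact_force: [0.7, -0.3, 0.6]
grip_width: 55.2
finger_force: 0.0
```

Call:
servo_tool --deltas '[[[0, 0, 0.004], [0, 0, 0]], [[0, 0, 0], [0, 0, 0]]]'

```text
time: 42.45
tool_pos: [579.2, 143.8, 12.0]
tcp_rot: [-3.142, 0.0, 0.196]
contact_force: [0.4, 0.6, 0.1]
grip_width: 54.9
finger_force: 0.0
```

Call:
servo_tool --deltas '[[[0, 0, 0], [0, 0, 0]], [[0, 0, 0], [0, 0, 0]], [[0, 0, 0], [0, 0, 0]], [[0, 0, 0], [0, 0, 0]], [[0, 0, -0.02], [0, 0, 0]], [[0, 0, -0.04], [0, 0, 0]], [[0, 0, -0.045], [0, 0, 0]], [[0, 0, -0.01], [0, 0, 0]], [[0, 0, 0], [0, 0, 0]]]' --fingers 0

```text
time: 43.58
tool_pos: [579.0, 143.8, 126.6]
tcp_rot: [-3.141, 0.0, 0.196]
contact_force: [0.3, -0.1, -2.5]
grip_width: 37.6
finger_force: 29.8
```

Call:
servo_tool --deltas '[[[0, 0, 0], [0, 0, 5.6]], [[0, 0, 0], [0, 0, 5.6]], [[-0.025, -0.02, 0], [0, 0, 0]], [[-0.045, -0.033, 0], [0, 0, 0]], [[-0.045, -0.033, 0], [0, 0, 0]], [[-0.045, -0.033, 0], [0, 0, 0]], [[-0.02, -0.015, 0], [0, 0, 0]], [[-0.004, -0.004, 0], [0, 0, 0]], [[0, 0, 0], [0, 0, 0]], [[0, 0, 0.02], [0, 0, 0]], [[0, 0, 0.03], [0, 0, 0]], [[0, 0, 0.02], [0, 0, 0]], [[0, 0, 0.01], [0, 0, 0]], [[0, 0, 0.005], [0, 0, 0]], [[0, 0, 0], [0, 0, 0]], [[0, 0, 0], [0, 0, 0]]]'

```text
time: 45.58
tool_pos: [395.7, 281.8, 42.7]
tcp_rot: [-3.141, -0.001, 0.001]
contact_force: [-0.3, 0.2, -1.9]
grip_width: 37.7
finger_force: 29.8
```

Call:
servo_tool --deltas '[[[-0.001, 0, 0.012], [0, 0, 0]], [[0, 0, 0.008], [0, 0, 0]], [[0, 0, 0.004], [0, 0, 0]], [[0, 0, 0.002], [0, 0, 0]], [[0, 0, 0], [0, 0, 0]]]'

```text
time: 46.2
tool_pos: [394.2, 281.7, 16.0]
tcp_rot: [-3.142, -0.0, 0.001]
contact_force: [-0.6, -0.4, -2.4]
grip_width: 38.1
finger_force: 29.8
```

Call:
servo_tool --deltas '[[[0, 0, 0], [0, 0, 0]], [[0, 0, 0], [0, 0, 0]], [[0, 0, -0.03], [0, 0, 0]], [[0, 0, -0.045], [0, 0, 0]], [[0, 0, -0.045], [0, 0, 0]], [[0, 0, -0.01], [0, 0, 0]], [[0.015, 0.02, 0], [0, 0, 0]], [[0.03, 0.045, 0], [0, 0, 0]], [[0.03, 0.045, 0], [0, 0, 0]], [[0.03, 0.045, 0], [0, 0, 0]], [[0.03, 0.045, 0], [0, 0, 0]], [[0.012, 0.018, 0], [0, 0, -5]], [[0.004, 0.008, 0], [0, 0, -5]], [[0, 0, 0], [0, 0, 0]]]' --fingers 0.6

```text
time: 47.95
tool_pos: [545.7, 55.5, 145.0]
tcp_rot: [-3.141, 0.002, 0.173]
contact_force: [-0.5, -0.7, -0.4]
grip_width: 55.0
finger_force: 0.0
```

```bash
python3 - <<'E'
from h import *
o=bot.get_obs();print(o['tool_pos'],o['tcp_rot'])
a=cv2.resize(bot.capture('wrist'),(400,300));t=cv2.resize(bot.capture('top')[90:310,70:390],(436,300))
cv2.imwrite('pics/w10.png',np.hstack([a,t[:,:400]])[:,:,::-1])
print(w2p('wrist',[(641,73,13),(576,61,20),(548,55.5,28)],400/512))
E
```

```text
[545.74901009  55.50001774 145.01340234] [-3.14117438e+00  1.61250946e-03  1.73208069e-01]
[[202.29487444  65.57800638]
 [202.72651126 122.63037654]
 [203.18196246 146.76603421]]
```

View pics/w10.png

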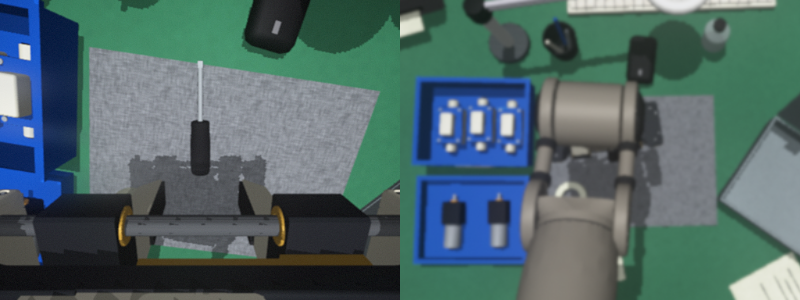

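Both motors lie in the tray, and the screwdriver is centred under the gripper at about (200,147).

Call:
servo_tool --deltas '[[[0.002, -0.0025, 0.02], [0, 0, 0]], [[0, 0, 0.04], [0, 0, 0]], [[0, 0, 0.035], [0, 0, 0]], [[0, 0, 0.02], [0, 0, 0]], [[0, 0, 0.01], [0, 0, 0]], [[0, 0, 0], [0, 0, 0]], [[0, 0, 0.007], [0, 0, 0]], [[0, 0, 0], [0, 0, 0]]]'

```text
time: 49.05
tool_pos: [547.6, 59.0, 14.2]
tcp_rot: [-3.142, -0.0, 0.175]
contact_force: [0.6, 0.2, -0.5]
grip_width: 55.4
finger_force: 0.0
```

Call:
servo_tool --deltas '[[[0, 0, 0.005], [0, 0, 0]], [[0, 0, 0.003], [0, 0, 0]], [[0, 0, 0], [0, 0, 0]]]'

```text
time: 49.42
tool_pos: [547.4, 58.9, 5.8]
tcp_rot: [-3.141, 0.0, 0.175]
contact_force: [0.1, -0.7, -0.9]
grip_width: 55.1
finger_force: 0.0
```

Call:
servo_tool --deltas '[[[0, 0, 0], [0, 0, 0]], [[0, 0, 0], [0, 0, 0]], [[0, 0, 0], [0, 0, 0]], [[0, 0, 0], [0, 0, 0]], [[0, 0, 0], [0, 0, 0]], [[0, 0, -0.02], [0, 0, 0]], [[0, 0, -0.04], [0, 0, 0]], [[0, 0, -0.045], [0, 0, 0]], [[0, 0, -0.04], [0, 0, 0]], [[0, 0, 0], [0, 0, 0]]]' --fingers 0

```text
time: 50.68
tool_pos: [549.4, 59.0, 154.3]
tcp_rot: [3.14, -0.007, 0.175]
contact_force: [0.5, 0.1, -1.0]
grip_width: 24.2
finger_force: 30.0
```

Call:
servo_tool --deltas '[[[-0.012, 0.022, 0], [0, 0, 0]], [[-0.025, 0.045, 0], [0, 0, 0]], [[-0.025, 0.045, 0], [0, 0, 0]], [[-0.025, 0.045, 0], [0, 0, 0]], [[-0.025, 0.045, 0], [0, 0, 0]], [[-0.025, 0.045, 0], [0, 0, 0]], [[-0.025, 0.045, 0], [0, 0, 0]], [[-0.016, 0.027, 0], [0, 0, 0]], [[-0.006, 0.01, 0], [0, 0, 0]], [[0, 0, 0], [0, 0, 8.8]], [[0, 0, 0], [0, 0, 8.8]], [[0, 0, 0], [0, 0, 8.8]], [[0, 0, 0], [0, 0, 8.8]], [[0, 0, 0], [0, 0, 8.8]], [[0, 0, 0], [0, 0, 0]]]'

```text
time: 52.55
tool_pos: [423.8, -296.1, 150.3]
tcp_rot: [-3.141, 0.001, -0.59]
contact_force: [-0.8, 1.0, -0.4]
grip_width: 24.3
finger_force: 30.0
```

```bash
python3 - <<'E'
from h import *
o=bot.get_obs();print(o['tool_pos'],o['tcp_rot'],o['joint_positions'][5],o['grip_width'])
a=cv2.resize(bot.capture('wrist'),(400,300));s=cv2.resize(bot.capture('scene')[120:312,30:286],(400,300))
cv2.imwrite('pics/w11.png',np.hstack([a,s])[:,:,::-1])
E
```

```text
[ 423.81793201 -296.05112116  150.33653104] [-3.14100202e+00  1.45135504e-03 -5.90350775e-01] 1.4026890276875186 24.262588102113302
```

View pics/w11.png

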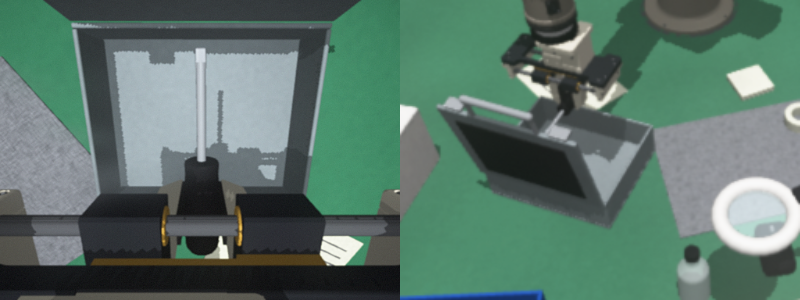

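Call:
servo_tool --deltas '[[[0, 0, 0.02], [0, 0, 0]], [[0, 0, 0.04], [0, 0, 0]], [[0, 0, 0.035], [0, 0, 0]], [[0, 0, 0.02], [0, 0, 0]], [[0, 0, 0.01], [0, 0, 0]], [[0, 0, 0], [0, 0, 0]], [[0, 0, 0.004], [0, 0, 0]], [[0, 0, 0], [0, 0, 0]]]'

```text
time: 53.65
tool_pos: [424.0, -297.3, 22.5]
tcp_rot: [3.142, -0.001, -0.592]
contact_force: [-0.4, -0.4, -0.9]
grip_width: 24.3
finger_force: 30.0
```

Call:
servo_tool --deltas '[[[0, 0, 0.005], [0, 0, 0]], [[0, 0, 0.003], [0, 0, 0]], [[0, 0, 0], [0, 0, 0]]]'

```text
time: 54.02
tool_pos: [423.6, -297.0, 13.8]
tcp_rot: [-3.141, 0.001, -0.593]
contact_force: [0.6, -0.5, -1.2]
grip_width: 24.2
finger_force: 30.0
```

Call:
servo_tool --deltas '[[[0, 0, 0], [0, 0, 0]], [[0, 0, 0], [0, 0, 0]], [[0, 0, -0.02], [0, 0, 0]], [[0, 0, -0.045], [0, 0, 0]], [[0, 0, -0.045], [0, 0, 0]], [[0, 0, -0.045], [0, 0, 0]], [[0, 0, -0.045], [0, 0, 0]], [[0, 0, -0.045], [0, 0, 0]], [[0, 0, -0.045], [0, 0, 0]], [[0, 0, -0.045], [0, 0, 0]], [[0, 0, -0.025], [0, 0, 0]], [[0, 0, 0], [0, 0, 0]]]' --fingers 0.5

```text
time: 55.52
tool_pos: [424.2, -297.5, 375.7]
tcp_rot: [3.141, -0.004, -0.593]
contact_force: [0.8, -0.8, -0.1]
grip_width: 46.1
finger_force: 0.0
```

Call:
servo_tool --deltas '[[[0, 0, 0], [0, 0, -10]], [[0, 0, 0], [0, 0, -10]], [[0, 0, 0], [0, 0, -10]], [[0, 0, 0], [0, 0, -10]], [[0, 0, 0], [0, 0, -10]], [[0, 0, 0], [0, 0, -10]], [[0, 0, 0], [0, 0, -10]], [[0, 0, 0], [0, 0, -10]], [[0, 0, 0], [0, 0, -9]], [[0, 0, 0], [0, 0, 0]]]'

```text
time: 56.78
tool_pos: [423.5, -296.8, 372.4]
tcp_rot: [-3.139, -0.001, 0.959]
contact_force: [-0.2, -0.2, 0.1]
grip_width: 46.1
finger_force: 0.0
```

```bash
python3 - <<'E'
from h import *
o=bot.get_obs();print(o['tool_pos'],o['tcp_rot'],o['joint_positions'])
a=cv2.resize(bot.capture('wrist'),(400,300));t=bot.capture('top')[90:330,190:510]
cv2.imwrite('pics/w12.png',np.hstack([a,cv2.resize(t,(400,300))])[:,:,::-1])
E
```

```text
[ 423.45358567 -296.81634108  372.38504501] [-3.13891318e+00 -5.15946143e-04  9.59276090e-01] [-7.59713329e-01  2.60698339e-01  1.24453641e+00  1.14929668e-04
  1.63908419e+00 -1.48186098e-01]
```

View pics/w12.png

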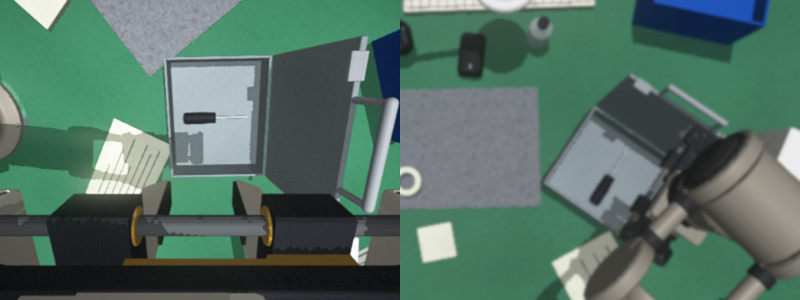

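```bash
python3 - <<'E'
from h import *
e=p2w('wrist',[(392,100),(371,208)],309,400/512);print(e,e.mean(0),np.linalg.norm(e[0]-e[1]))
d=e.mean(0)-bot.get_obs()['tool_pos'];y=.959;print(d@[np.cos(y),np.sin(y),0],d@[np.sin(y),-np.cos(y),0])
E
```

```text
[[ 605.62662878 -347.12862063  309.        ]
 [ 544.2247258  -443.5789347   309.        ]] [ 574.92567729 -395.35377767  309.        ] 114.33659420274849
6.346356344747548 180.42818441732663
```

Call:
servo_tool --deltas '[[[0, 0.02, 0], [0, 0, -1]], [[0.001, 0.04, 0], [0, 0, 0]], [[0.001, 0.045, 0], [0, 0, 0]], [[0.001, 0.045, 0], [0, 0, 0]], [[0.001, 0.025, 0], [0, 0, 0]], [[0, 0.004, 0], [0, 0, 0]], [[0, 0, 0.015], [0, 0, 0]], [[0, 0, 0], [0, 0, 0]]]'

```text
time: 57.88
tool_pos: [573.5, -393.5, 358.1]
tcp_rot: [-3.139, -0.0, 0.977]
contact_force: [0.5, -0.8, 0.8]
grip_width: 46.3
finger_force: 0.0
```

Call:
servo_tool --deltas '[[[0, 0.001, 0.02], [0, 0, 0]], [[0, 0, 0.02], [0, 0, 0]], [[0, 0, 0.012], [0, 0, 0]], [[0, 0, 0.006], [0, 0, 0]], [[0, 0, 0], [0, 0, 0]]]'

```text
time: 58.5
tool_pos: [575.0, -394.6, 301.4]
tcp_rot: [3.141, -0.0, 0.978]
contact_force: [0.8, 0.3, 0.4]
grip_width: 45.6
finger_force: 0.0
```

Call:
servo_tool --deltas '[[[0, 0, 0], [0, 0, 0]], [[0, 0, 0], [0, 0, 0]], [[0, 0, 0], [0, 0, 0]], [[0, 0, 0], [0, 0, 0]]]' --fingers 0

```text
time: 59.0
tool_pos: [573.0, -393.2, 301.1]
tcp_rot: [-3.135, -0.0, 0.978]
contact_force: [-7.5, 4.1, 3.4]
grip_width: 10.9
finger_force: 30.1
```

```bash
python3 - <<'E'
import numpy as np
t=.0165+np.linspace(1.75,0,19); print(np.c_[np.diff(-242.5*np.cos(t)),np.diff(-242.5*np.sin(t))].round(1).tolist())
E
```

```text
[[-23.3, -3.5], [-23.5, -1.2], [-23.5, 1.1], [-23.3, 3.4], [-22.9, 5.6], [-22.2, 7.8], [-21.4, 10.0], [-20.3, 12.0], [-19.0, 13.9], [-17.6, 15.7], [-16.0, 17.3], [-14.2, 18.8], [-12.3, 20.1], [-10.3, 21.2], [-8.2, 22.1], [-6.0, 22.8], [-3.8, 23.3], [-1.5, 23.5]]
```

Call:
servo_tool --deltas '[[[0, -0.0233, -0.0035], [0, 0, 0]], [[0, -0.0235, -0.0012], [0, 0, 0]], [[0, -0.0235, 0.0011], [0, 0, 0]], [[0, -0.0233, 0.0034], [0, 0, 0]], [[0, -0.0229, 0.0056], [0, 0, 0]], [[0, -0.0222, 0.0078], [0, 0, 0]], [[0, 0, 0], [0, 0, 0]]]'

```text
time: 59.88
tool_pos: [459.3, -316.4, 288.4]
tcp_rot: [-3.141, -0.0, 0.978]
contact_force: [-0.5, 1.2, 3.2]
grip_width: 10.8
finger_force: 30.0
```

Call:
servo_tool --deltas '[[[0, -0.0214, 0.01], [0, 0, 0]], [[0, -0.0203, 0.012], [0, 0, 0]], [[0, -0.019, 0.0139], [0, 0, 0]], [[0, -0.0176, 0.0157], [0, 0, 0]], [[0, -0.016, 0.0173], [0, 0, 0]], [[0, -0.0142, 0.0188], [0, 0, 0]], [[0, 0, 0], [0, 0, 0]]]'

```text
time: 60.75
tool_pos: [369.5, -255.9, 199.5]
tcp_rot: [-3.138, -0.001, 0.978]
contact_force: [-2.9, 4.1, 3.2]
grip_width: 10.9
finger_force: 30.0
```

Call:
servo_tool --deltas '[[[0, -0.0128, 0.0199], [0, 0, 0]], [[0, -0.0105, 0.0211], [0, 0, 0]], [[0, -0.0082, 0.0221], [0, 0, 0]], [[0, -0.006, 0.0228], [0, 0, 0]], [[0, -0.0038, 0.02], [0, 0, 0]], [[0, -0.0012, 0.012], [0, 0, 0]], [[0, -0.0003, 0.006], [0, 0, 0]], [[0, 0, 0], [0, 0, 0]]]'

```text
time: 61.75
tool_pos: [333.8, -231.8, 75.5]
tcp_rot: [-3.136, -0.001, 0.978]
contact_force: [-5.8, 5.0, -0.4]
grip_width: 10.8
finger_force: 30.0
```

Call:
servo_tool --deltas '[[[0, -0.001, 0.003], [0, 0, 0]], [[0, 0, 0.002], [0, 0, 0]], [[0, 0, 0.001], [0, 0, 0]], [[0, 0, 0], [0, 0, 0]]]'

```text
time: 62.25
tool_pos: [333.5, -231.7, 70.0]
tcp_rot: [-3.138, -0.001, 0.978]
contact_force: [-5.3, 4.4, -0.3]
grip_width: 10.9
finger_force: 30.0
```

Call:
servo_tool --deltas '[[[0, 0, 0.002], [0, 0, 0]], [[0, 0, 0.001], [0, 0, 0]], [[0, 0, 0], [0, 0, 0]]]'

```text
time: 62.62
tool_pos: [333.4, -231.6, 67.0]
tcp_rot: [-3.137, -0.001, 0.978]
contact_force: [-4.9, 4.5, -1.9]
grip_width: 11.3
finger_force: 30.0
```

Call:
servo_tool --deltas '[[[0, 0, 0.0015], [0, 0, 0]], [[0, 0, 0.0015], [0, 0, 0]], [[0, 0, 0], [0, 0, 0]]]'

```text
time: 63.0
tool_pos: [333.3, -231.5, 63.9]
tcp_rot: [-3.137, -0.001, 0.978]
contact_force: [-4.8, 5.0, -1.1]
grip_width: 11.1
finger_force: 30.0
```

Call:
servo_tool --deltas '[[[0, 0, 0], [0, 0, 0]], [[0, 0, 0], [0, 0, 0]], [[0, 0, -0.02], [0, 0, 0]], [[0, 0, -0.045], [0, 0, 0]], [[0, 0, -0.045], [0, 0, 0]], [[0, 0, -0.045], [0, 0, 0]], [[0.02, -0.02, 0], [0, 0, 0]], [[0.04, -0.03, 0], [0, 0, 0]], [[0.045, -0.03, 0], [0, 0, 0]], [[0.045, -0.02, 0], [0, 0, 0]], [[0.04, 0, 0], [0, 0, 0]], [[0, 0, 0], [0, 0, 0]]]' --fingers 0.5

```text
time: 64.5
tool_pos: [358.6, -17.1, 220.0]
tcp_rot: [3.139, -0.001, 0.982]
contact_force: [0.8, -0.4, -0.1]
grip_width: 46.0
finger_force: 0.0
```

```bash
python3 - <<'E'
from h import *
s=bot.capture('scene')[110:312];t=bot.capture('top')[60:310]
cv2.imwrite('pics/f.png',np.vstack([cv2.resize(s,(700,276)),cv2.resize(t,(640,312)) if 0 else cv2.copyMakeBorder(cv2.resize(t,(640,312)),0,0,0,60,cv2.BORDER_CONSTANT)])[:,:,::-1])
E
```

```text
(no output)
```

View pics/f.png

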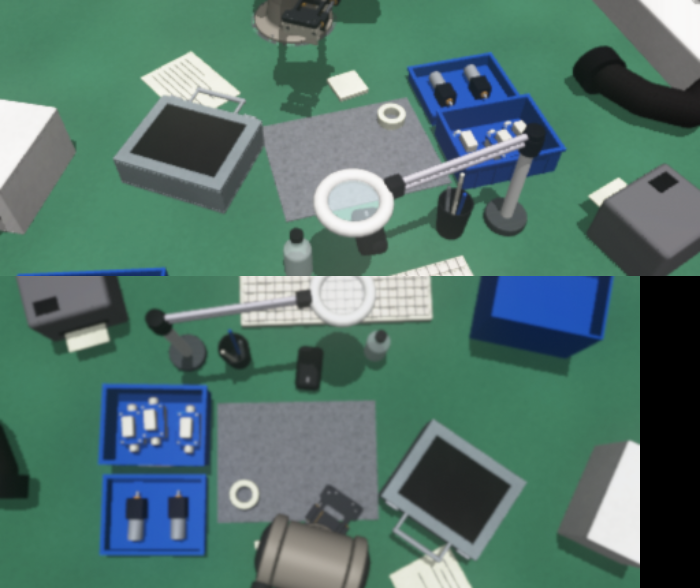

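The case is shut, the lamp is clear and the motors are in the tray. However, the middle valve in the bin (lower picture, 150,420) has been knocked towards the left one (128,427). I'll measure it numerically from close by.

Call:
servo_tool --deltas '[[[0, 0, 0], [0, 0, 9.4]], [[0, 0, 0], [0, 0, 9.4]], [[0, 0, 0], [0, 0, 9.4]], [[0, 0, 0], [0, 0, 9.4]], [[0, 0, 0], [0, 0, 9.4]], [[0, 0, 0], [0, 0, 9.3]], [[0.006, -0.02, 0], [0, 0, 0]], [[0.016, -0.045, 0], [0, 0, 0]], [[0.016, -0.045, 0], [0, 0, 0]], [[0.016, -0.045, 0], [0, 0, 0]], [[0.016, -0.045, 0], [0, 0, 0]], [[0.016, -0.045, 0], [0, 0, 0]], [[0.016, -0.045, 0], [0, 0, 0]], [[0.016, -0.045, 0], [0, 0, 0]], [[0.005, -0.005, 0], [0, 0, 0]], [[0, 0, 0], [0, 0, 0]]]' --fingers 0.35

```text
time: 66.6
tool_pos: [482.0, 319.4, 218.9]
tcp_rot: [3.141, 0.001, -0.006]
contact_force: [-0.6, 0.3, 0.3]
grip_width: 32.0
finger_force: 0.0
```

```bash
cat > binlook.py <<'E'
from h import *
def blobs(cam):
    m=bot.camera_model(cam); img=bot.capture(cam); hsv=cv2.cvtColor(img,cv2.COLOR_RGB2HSV)
    roi=np.zeros(img.shape[:2],np.uint8)
    c=w2p(cam,[(495,220,5),(655,220,5),(655,430,5),(495,430,5)],1,m)
    c=np.r_[c,w2p(cam,[(495,220,75),(655,220,75),(655,430,75),(495,430,75)],1,m)]
    cv2.fillPoly(roi,[cv2.convexHull(c.astype(np.int32))],1)
    w=cv2.inRange(hsv,(0,0,130),(180,75,255))*roi
    print(cam)
    for k in cv2.findContours(w,0,2)[0]:
        A=cv2.contourArea(k)
        if A<12: continue
        r=cv2.minAreaRect(k); p=p2w(cam,[r[0]],61 if A>(90 if cam=='top' else 600) else 25,1,m)[0]
        q=p2w(cam,cv2.boxPoints(r),61,1,m)[:,:2].astype(np.float32); s=cv2.minAreaRect(q)
        print('A',int(A),'px',np.round(r[0],1),'w',p[:2].round(1),'size',np.round(s[1]),'ang',round(s[2]))
print(bot.get_obs()['tool_pos']); blobs('top'); blobs('wrist')
E
python3 binlook.py
```

```text
[481.97411894 319.38430874 218.88526833]
top
A 26 px [150.  198.5] w [531.3 263.3] size [13. 16.] ang 1
A 30 px [123.5 191.6] w [549.4 337. ] size [16. 19.] ang 15
A 134 px [148.5 181. ] w [576.  260.4] size [44. 24.] ang 2
A 135 px [101.5 180. ] w [577.  386.5] size [44. 24.] ang 3
A 137 px [120. 175.] w [591.2 337.5] size [44. 27.] ang 2
A 23 px [152. 166.] w [622.1 261. ] size [11. 16.] ang 1
A 22 px [105. 165.] w [623.1 391.4] size [11. 16.] ang 1
A 29 px [122.5 159.5] w [639.3 343.5] size [14. 19.] ang 1
wrist
A 194 px [305.  129.5] w [531.8 264.9] size [17. 13.] ang 90
A 194 px [201.5 129.5] w [532.5 384.9] size [18. 13.] ang 90
A 16 px [179.5 119. ] w [544.4 409.4] size [5. 4.] ang 90
A 14 px [291. 118.] w [544.8 281.5] size [4. 4.] ang 90
A 17 px [325.2 117.7] w [544.8 242.3] size [4. 5.] ang 46
A 18 px [214.  115.5] w [548.1 369.6] size [4. 5.] ang 87
A 211 px [241.5 115. ] w [548.4 338.2] size [18. 14.] ang 90
A 18 px [221.5 104.5] w [560.1 360.5] size [5. 5.] ang 90
A 18 px [256.8 100.8] w [563.9 320.6] size [5. 4.] ang 46
A 1087 px [312.   86.5] w [577.2 265.3] size [26. 44.] ang 90
A 1068 px [189.   86.1] w [578.3 388. ] size [45. 26.] ang 7
A 20 px [168.5  57.5] w [609.1 415.8] size [5. 4.] ang 90
A 21 px [329.5  55.5] w [610.  241.7] size [5. 4.] ang 90
A 21 px [292.5  56. ] w [609.8 281.7] size [5. 5.] ang 48
A 21 px [205.5  53.5] w [612.8 375.5] size [5. 4.] ang 90
A 1106 px [234.2  69.7] w [593.1 342.5] size [44. 25.] ang 6
A 22 px [213.5  41.5] w [624.4 366.3] size [5. 4.] ang 90
A 238 px [309.   42.5] w [622.8 264.5] size [18. 13.] ang 90
A 238 px [188.3  42. ] w [624.1 393.2] size [13. 18.] ang 7
A 23 px [250.3  36.7] w [628.7 327.1] size [6. 4.] ang 47
A 244 px [231.5  25.5] w [639.5 346.6] size [18. 13.] ang 90
```

All four screws on the moved valve have the normal spacing, and its head height matches the other two. So it is upright on the bin floor, at about (592,340) with roughly 5° of yaw. Last I'll compare the lid with its starting state and then hand in.

```bash
python3 - <<'E'
from h import *
a=cv2.imread('pics/top0.png'); b=cv2.resize(bot.capture('top'),(800,600),interpolation=cv2.INTER_CUBIC)[:,:,::-1]
for n,(x0,x1,y0,y1) in {'case':(475,665,265,460),'mouse':(365,408,178,240),'bottle':(455,492,158,212),'tape':(284,328,345,392)}.items():
    p,q=[cv2.cvtColor(np.ascontiguousarray(i[y0:y1,x0:x1]),cv2.COLOR_BGR2GRAY).astype(np.float32) for i in(a,b)]
    d=np.abs(p-q); print(n,d.mean().round(2),(d>40).mean().round(3),np.round(cv2.phaseCorrelate(p,q)[0],2))
E
```

```text
case 5.1 0.0 [ 0. -0.]
mouse 8.36 0.0 [ 0.34 -0.11]
bottle 5.05 0.0 [ 0.08 -0.06]
tape 6.82 0.0 [0.53 0.02]
```

```bash
python3 -c "
from plant import bot
print(bot.close_job())"
```

```text
the job is handed in; nothing more can be done
None
```

The job is handed in at about 67 s: the lamp is swung clear, three valves stand upright in the deep bin (one was knocked in the bin but is still upright on its floor), both motors are in the tray, the screwdriver is in the shut case, and the tape roll, mouse and bottle have not moved.

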